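# Pump up the air mount of a microscope platform

## Task

Recharge the air mount on the breadboard: push the hand pump's blue cap down with the fingertips and let it spring back up, over and over, until the red indicator pin has popped fully out of its white block and shows its green band. Move the pin only by pumping, do not touch it, and leave the things standing around undisturbed. Finish with the cap let back up.

Things in the scene. Friction and masses are not known exactly. Their poses are not given: they have to be found in the camera images.
- pump_unit: Charging unit, bolted down; dark steel plate 90 (x) by 210 (y) by 10 mm. Origin: centre of its underside on the work surface, z up. At y = +60 mm: white round pump barrel, 54 mm across, top at 70 mm height, with a 14 mm rod and the blue cap. At y = -60 mm: white indicator block, 42 by 42 mm, top at 60 mm height, the pin in its top. A 16 mm steel tube joins them at 30 mm height.
- cap_top (a point): Centre of the flat top of the pump's blue palm cap (46 mm diameter, 14 mm thick). It moves with the plunger: 118 mm above the work surface at rest, 94 mm when fully down.
- plunger (a joint): Plunger travel straight down, m: 0 = up at rest, 0.024 = down on its stop. Spring: 4 N at the top to 10 N at the bottom, plus 1 N to lift the pin and 3 N of damping at 0.1 m/s; let go, it is back up in 0.3 s. A stroke counts only if it goes at least about 0.0175 deep and then comes back to less than 0.006; shorter ones do not raise the pin. Pumping on with the pin fully out does no harm.
- pin (a joint): How far the indicator pin stands out, m: 0 = sunk (top 2 mm above the block), 0.031 = fully out; above 0.028 counts as fully out. Starts at 0 to 0.009. A ratchet raises it about 0.006 per full stroke, during the push (the first stroke 0.004 to 0.008), so four or five strokes are needed; the stroke before the last leaves it at 0.025. Friction keeps it where it is.
- pin_top (a point): Top of the indicator pin (13 mm diameter, red; a green band at the foot of its shaft comes into view only when it is fully out). 62 mm above the work surface when sunk, 93 mm when fully out. Not to be touched.
- objective: Bystander: loose steel microscope objective standing on its flange, 34 mm diameter, 50 mm tall, blue ring. Origin: centre of its underside, z up.
- oil_bottle: Bystander: loose amber bottle of immersion oil, 30 mm diameter, 62 mm tall, black cap. Origin: centre of its underside, z up.
- dish: Bystander: loose closed culture dish, white lid, 60 mm diameter, 16 mm tall. Origin: centre of its underside.
- slide_box: Bystander: loose yellow slide box, 85 (x) by 34 (y) by 32 mm tall. Origin: centre of its underside.
There are look-alikes about, which are no part of the job. There is more than one size of the pump_unit; the job needs the larger.

How it is judged:
By the outcome, as a careful person would: the job done as asked, in the order asked, and still so for the second after the job is handed in, with the robot touching nothing.
It also fails if it takes over 48 s, if anything falls off the work surface, if the arm or the gripper's body presses on something with over 40 N, if the wrist force passes 120 N, or if a joint passes its speed limit or range.

## Robot

A 7-joint arm with a two-finger parallel gripper is mounted at the origin on the work surface. World frame = base frame: x ahead of the robot, y to its left, z up, the work surface at z = 0. Lengths are in mm, angles in rad, forces in N, time in s.
With the tool pointing down it reaches from about 400 to 875 mm from the base axis. Payload 6.5 kg.
Tool frame: the origin (TCP) lies between the finger pads; the fingertips stand 25 mm ahead of it and the grasp point (between the pads) lies 6 mm ahead of it; z points along the fingers, y is the line along which they close (so a half turn about z gives the same grasp; the last joint's range is limited). The gripper opens to 85 mm and grips with 20 to 120 N. Pads are 22 mm wide; open, the fingers measure 114 mm over their backs; the gripper's body (76 mm by 85 mm) begins 54 mm behind the grasp point. The pads swing forward as they close: fully open they stand 13 mm farther back than shut.
Start: joints at [-1.363, 0.536, -0.004, 1.538, 0.003, 1.067, -0.071], TCP at [175.749, 625.781, 256.29] pointing down, gripper open.
Joint ranges: [-2.7, 2.7], [-0.37, 2.16], [-1.27, 1.26], [0.24, 2.4], [-1.31, 4.45], [0.19, 1.91], [-2.76, 2.76]. Speed limits (rad/s): [2.39, 2.39, 3.14, 3.14, 3.14, 3.14, 3.14].

## Interface

Orientations are given as a unit quaternion [x, y, z, w].
In Python, from workcell import arm, capture, finish_job gives the robot as it stands.
- The arm moves only by the tool jog_arm, never from a script. Its argument "steps" is a list of rows, each a list of 7 numbers: the shift along the world's x, y, z in mm, then the turn, a rotation vector about the world's x, y, z in rad, then the finger opening in mm, from 0 to 85.4. A call has 1 to 20 rows; each row is the pose to reach, as a shift and turn from the pose commanded when the call began; what a row does not reach only later rows make up. A row lasts 1/8 s, in which the tool goes at most 62.5 mm and 10.7 degrees, less where a joint would pass 70% of its speed; a pose out of reach is approached as far as the arm can. A call with a gripper value outside its range is refused whole. The fingers move at their own pace and stop on an object; the grip force is fixed at half the most. Time passes only in rows, so rows that repeat a pose let the fingers close. It gives the time, the measured TCP pose, the force, the opening and the grip force at its end, in the units of the state.
- arm.get_state(): the state, without advancing time (a new reading comes with each control period).
- capture(name): name is "side" or "top"; returns a dict with "image" (420x560x3 uint8, red, green, blue), "z_map" (420x560 float32, mm along the optical axis (not along the pixel's ray), 0 where there is no reading), "camera_matrix" (3x3 intrinsics, pixels), "D" ([k1, k2, p1, p2, k3] as OpenCV has them; the pictures are not rectified), "world_to_cam" (4x4, takes a point from world to camera coordinates). Camera axes: x right, y up, looking along -z (the intrinsics and any distortion apply to the point x, -y, -z); pixel columns grow to the right and rows downward; lengths in mm; the calibration is good to about 2 mm. A picture is of the moment at which its call begins.
- finish_job(): hands the job in; it is judged then, once.
The state is a dict: "time": time; "joint_pos": joint angles; "qvel": joint speeds; "effort": joint torques, N m; "tool_pos": TCP position; "orientation": TCP orientation; "contact_force": force on the tool from outside, world axes, zero at the start; "moment": the same for the moment, N m; "width": finger opening in mm; "finger_force": force on a finger pad.
Only numpy, scipy, OpenCV 4.12 (cv2) and the standard library are available. Lean on these libraries where they do the work, as an engineer would, in place of code of your own. Each camera call takes 0.05 s, during which the arm holds its last target. There are 200 camera calls.

## Working session

There is one attempt and no reset: what is moved stays moved. The work goes in short steps, Python scripts to look and compute and a tool call to move; the robot and the scene stay as the last step left them, time stands still between calls to the robot, and variables do not carry over. Pictures are saved under pics/ and viewed, at most 10 in all, crops included, and the job is handed in when it is done.

Besides the shell and the picture viewer there is one more tool, called after "Request:" as name(argument=value, ...) on one line, values as JSON. jog_arm: Moves the arm, as the interface text tells. Its arguments: {"type":"object","properties":{"steps":{"type":"array","items":{"type":"array","items":{"type":"number"}}}},"required":["steps"]}

```bash
mkdir -p pics
cat > h.py <<'E'
import numpy as np, cv2, pickle
from workcell import arm, capture, finish_job
def snap(n,tag):
    c=capture(n); pickle.dump(c,open(f'{tag}.pkl','wb')); cv2.imwrite(f'pics/{tag}.png',c['image'][:,:,::-1]); return c
def ray(c,uv):
    uv=np.array(uv,float).reshape(-1,1,2)
    p=cv2.undistortPoints(uv,np.array(c['camera_matrix']),np.array(c['D'])).reshape(-1,2)
    d=np.c_[p[:,0],-p[:,1],-np.ones(len(p))]
    T=np.array(c['world_to_cam']);R=T[:3,:3];o=-R.T@T[:3,3]
    return o,d@R
def onz(c,uv,z):
    o,d=ray(c,uv); return o+d*((z-o[2])/d[:,2])[:,None]
def depthpt(c,uv):
    o,d=ray(c,uv); u=np.round(np.array(uv).reshape(-1,2)).astype(int)
    return o+d*c['z_map'][u[:,1],u[:,0]][:,None]
E
python3 - <<'E'
from h import *
a=snap('top','top1');b=snap('side','side1')
s=arm.get_state();print(s['tool_pos'],s['orientation'],s['time'])
for c in(a,b):
  h=cv2.cvtColor(c['image'],cv2.COLOR_RGB2HSV)
  for nm,lo,hi in(('blue',(95,110,50),(130,255,255)),('red',(0,130,70),(8,255,255)),('yel',(20,120,80),(35,255,255))):
    n,l,st,ce=cv2.connectedComponentsWithStats(cv2.inRange(h,lo,hi))
    for i in range(1,n):
      if st[i,4]>25: print(nm,st[i],ce[i].round(1),depthpt(c,ce[i]).round(0))
E
```

```text
[175.61217712 625.29235848 255.50270618] [ 1.36414246e-01  9.90651582e-01 -7.71079990e-04 -4.72616518e-05] 0.1
blue [   0   29  101   69 3873] [50.7 63.4] [[874. 411.  62.]]
blue [ 96 161  20  19 292] [105.8 169.7] [[658. 282.  86.]]
blue [229 166  29  31 684] [242.9 181.1] [[621.  60. 119.]]
red [160 186   6   6  29] [162.7 188.6] [[635. 200.  45.]]
red [309 220   8   8  56] [312.7 223.5] [[563. -43.  65.]]
yel [ 284  287   21   54 1122] [294.  313.3] [[426.  -8.  32.]]
blue [ 247   99   85   35 1040] [288.3 116. ] [[870. 402.  63.]]
blue [ 123  110   60   34 1236] [152.7 125.7] [[621. 644.  13.]]
blue [232 144  16  11 132] [239.8 148.6] [[658. 277.  86.]]
blue [279 179  27  20 426] [292.1 187.9] [[618.  52. 118.]]
blue [209 256  21   7  36] [219.  260.5] [[481.  57.  30.]]
red [298 255   8   6  41] [301.4 257.2] [[564. -45.  64.]]
yel [ 179  281   63   50 1772] [211.5 304.1] [[423. -22.  31.]]
```

View pics/top1.png

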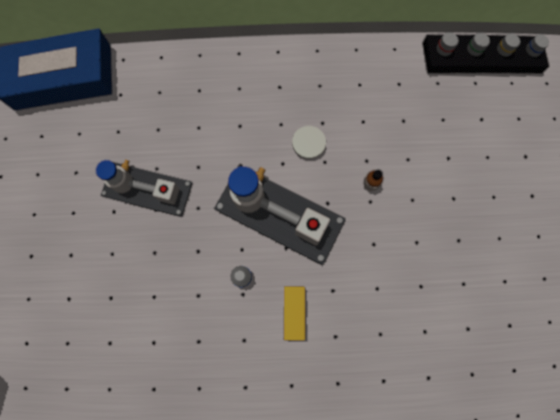

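View pics/side1.png

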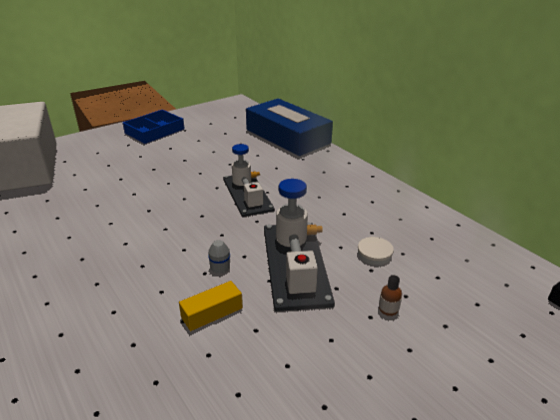

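The top view shows two pump units. The small one has its cap at (106,170) and pin at (163,189). The large one has its cap at (243,181) and pin at (313,224). The large one fits: its cap is about 119 mm high against 86 mm, and the cap-to-pin spacing is about 120 mm. In the side view its cap is at (292,188) and its pin at (301,257). I'll confirm with a crop and triangulate.

Run:
```python
from h import *
a=pickle.load(open('top1.pkl','rb'));b=pickle.load(open('side1.pkl','rb'))
def tri(p,q):
  o1,d1=ray(a,p);o2,d2=ray(b,q);d1=d1[0];d2=d2[0]
  t=np.linalg.lstsq(np.c_[d1,-d2],o2-o1,rcond=None)[0]
  x=o1+t[0]*d1;y=o2+t[1]*d2;return ((x+y)/2).round(1),np.linalg.norm(x-y).round(1)
print('cap',tri((242.9,181.1),(292.1,187.9)),'pin',tri((312.7,223.5),(301.4,257.2)))
# top face points of cap from depth
for c,bx in((a,(225,160,262,202)),(b,(275,175,310,205))):
  m=cv2.inRange(cv2.cvtColor(c['image'],cv2.COLOR_RGB2HSV),(95,110,50),(130,255,255))
  v,u=np.nonzero(m);k=(u>=bx[0])&(u<bx[2])&(v>=bx[1])&(v<bx[3]);uv=np.c_[u,v][k].astype(float)
  P=depthpt(c,uv);T=P[P[:,2]>np.median(P[P[:,2]>110][:,2])-4]
  (cx,cy),r=cv2.minEnclosingCircle(T[:,:2].astype(np.float32));print(len(P),len(T),T.mean(0).round(1),np.median(T[:,2]),(cx,cy,r))
im=a['image'][140:280,80:360,::-1];im2=b['image'][130:310,200:400,::-1]
im=cv2.resize(im,(800,400));cv2.imwrite('pics/crop1.png',cv2.resize(im2,(660,594),interpolation=cv2.INTER_CUBIC))
```

```text
cap (array([623.8,  60.7, 111.5]), np.float64(1.7)) pin (array([564.3, -43.4,  63.5]), np.float64(1.6))
684 668 [621.2  60.6 119.4] 117.64890364361031 (544.5320434570312, 37.34480285644531, 104.70059967041016)
426 340 [619.5  54.  119.8] 117.69464380590239 (422.7261657714844, -197.6655731201172, 346.9270935058594)
```

View pics/crop1.png

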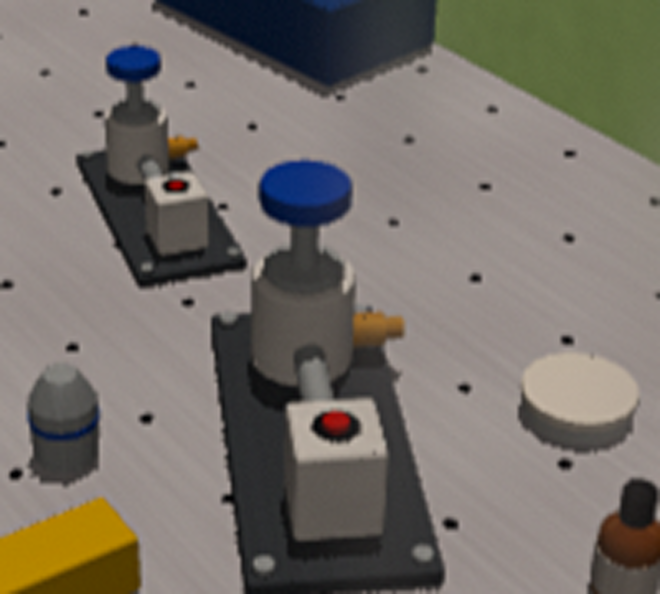

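The crop confirms it: the front unit, with its cap at crop (305,190) and sunken pin at (337,425), is visibly larger than the rear one. Target cap centre is (623, 60), top about 118. I'll move above it with the fingers shut.

Request:
jog_arm(steps=[[40,-50,0,0,0,0,0],[80,-100,0,0,0,0,0],[120,-150,0,0,0,0,0],[160,-200,0,0,0,0,0],[200,-250,0,0,0,0,0],[240,-300,0,0,0,0,0],[280,-350,0,0,0,0,0],[320,-400,0,0,0,0,0],[360,-450,0,0,0,0,0],[400,-505,0,0,0,0,0],[430,-545,-20,0,0,0,0],[447,-565,-50,0,0,0,0],[447,-565,-80,0,0,0,0],[447,-565,-80,0,0,0,0],[447,-565,-80,0,0,0,0]])

```text
time: 1.98
tool_pos: [623.1, 61.5, 177.3]
orientation: [0.136, 0.991, 0.0, 0.0]
contact_force: [0.5, 1.1, 0.2]
width: 0.1
finger_force: 0.0
```

Run:
```python
from h import *
a=snap('side','side2');s=arm.get_state();print(s['time'],s['tool_pos'],s['contact_force'],s['width'])
cv2.imwrite('pics/crop2.png',cv2.resize(a['image'][60:310,180:440,::-1],(624,600)))
```

```text
2.025 [623.426307    61.60873381 177.77997881] [-0.41406891  0.19184173 -0.48998534] -0.034185563730129265
```

View pics/crop2.png

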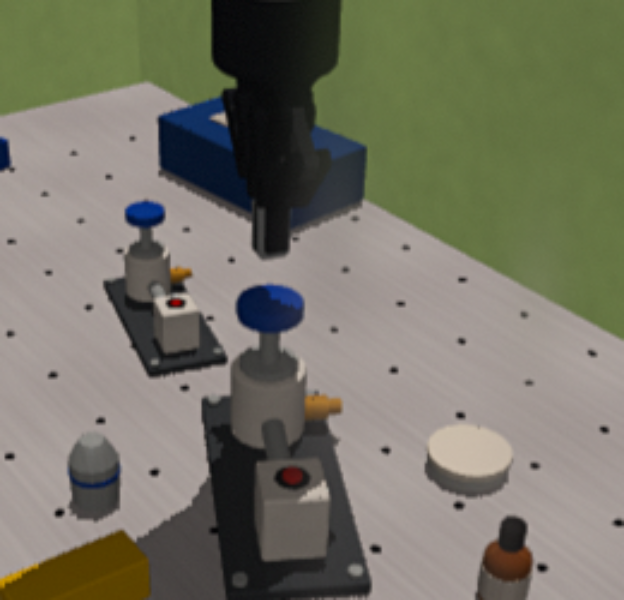

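The crop shows the fingertips (at 270,250) centred above the blue cap (at 270,308). Now one trial stroke.

Request:
jog_arm(steps=[[0,0,-15,0,0,0,0],[0,0,-30,0,0,0,0],[0,0,-38,0,0,0,0],[0,0,-46,0,0,0,0],[0,0,-53,0,0,0,0],[0,0,-57,0,0,0,0],[0,0,-57,0,0,0,0],[0,0,-57,0,0,0,0]])

```text
time: 3.02
tool_pos: [622.4, 61.1, 119.7]
orientation: [0.136, 0.991, 0.0, -0.001]
contact_force: [-3.3, 1.0, 8.0]
width: -0.1
finger_force: 4.6
```

Run:
```python
from h import *
a=snap('side','side3');s=arm.get_state();print(s['time'],s['tool_pos'],s['contact_force'],s['width'])
cv2.imwrite('pics/crop3.png',cv2.resize(a['image'][150:310,220:380,::-1],(600,600)))
```

```text
3.075 [622.43576445  61.07699734 119.72284418] [-2.89554094  0.93133567  9.47888686] 0.05867567696938633
```

View pics/crop3.png

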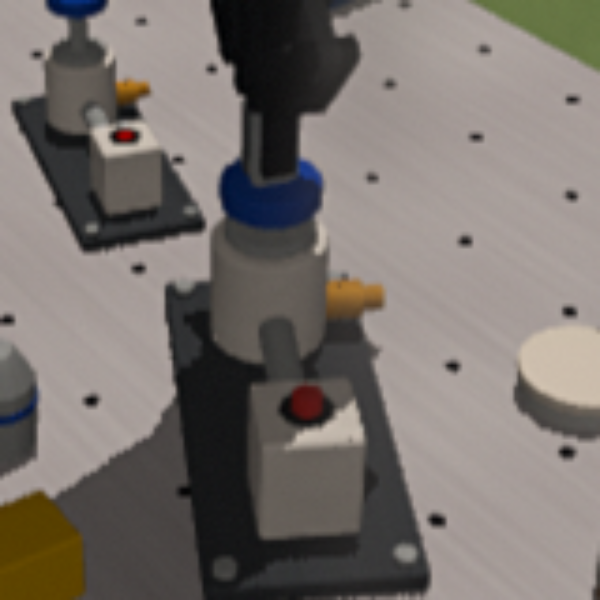

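The crop shows the cap pressed down to the barrel, with the red pin (307,405) standing slightly higher. Two more full strokes next, ending with the cap released.

Request:
jog_arm(steps=[[0,0,10,0,0,0,0],[0,0,20,0,0,0,0],[0,0,30,0,0,0,0],[0,0,30,0,0,0,0],[0,0,22,0,0,0,0],[0,0,12,0,0,0,0],[0,0,4,0,0,0,0],[0,0,0,0,0,0,0],[0,0,0,0,0,0,0],[0,0,10,0,0,0,0],[0,0,20,0,0,0,0],[0,0,30,0,0,0,0],[0,0,30,0,0,0,0],[0,0,22,0,0,0,0],[0,0,12,0,0,0,0],[0,0,4,0,0,0,0],[0,0,0,0,0,0,0],[0,0,0,0,0,0,0]])

```text
time: 5.32
tool_pos: [622.9, 60.9, 119.4]
orientation: [0.136, 0.991, 0.0, -0.0]
contact_force: [-0.9, -0.4, 9.6]
width: -0.1
finger_force: 4.8
```

Request:
jog_arm(steps=[[0,0,10,0,0,0,0],[0,0,20,0,0,0,0],[0,0,30,0,0,0,0],[0,0,30,0,0,0,0],[0,0,22,0,0,0,0],[0,0,12,0,0,0,0],[0,0,4,0,0,0,0],[0,0,0,0,0,0,0],[0,0,0,0,0,0,0],[0,0,10,0,0,0,0],[0,0,20,0,0,0,0],[0,0,30,0,0,0,0],[0,0,40,0,0,0,0],[0,0,60,0,0,0,0],[0,0,60,0,0,0,0]])

```text
time: 7.2
tool_pos: [624.0, 60.9, 181.4]
orientation: [0.136, 0.991, 0.001, 0.002]
contact_force: [-0.5, -0.4, 0.0]
width: 0.1
finger_force: 0.0
```

Run:
```python
from h import *
a=snap('side','side4');s=arm.get_state();print(s['time'],s['tool_pos'],s['contact_force'],s['width'])
cv2.imwrite('pics/crop4.png',cv2.resize(a['image'][150:310,220:380,::-1],(600,600)))
```

```text
7.25 [623.2996073   60.85378436 180.32640642] [-0.71223812  0.28455998 -0.47344918] 0.02699021368717791
```

View pics/crop4.png

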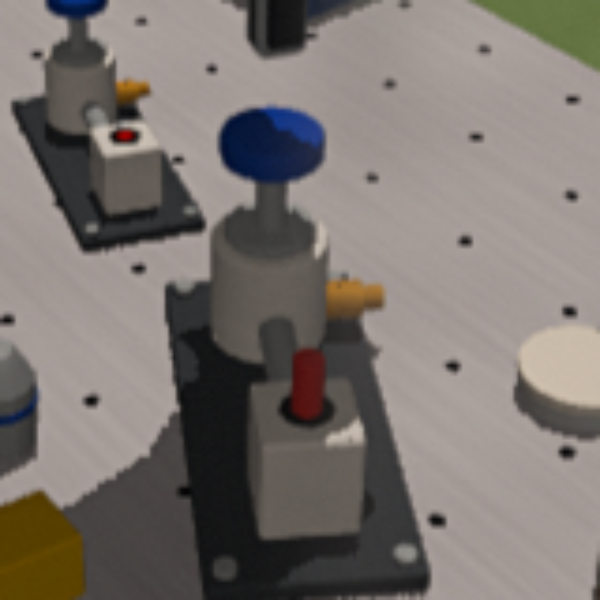

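After four strokes the pin (308,380) is well out, but no green band shows. The cap is back up at (272,145). One more stroke.

Request:
jog_arm(steps=[[0,0,-15,0,0,0,0],[0,0,-30,0,0,0,0],[0,0,-40,0,0,0,0],[0,0,-50,0,0,0,0],[0,0,-57,0,0,0,0],[0,0,-60,0,0,0,0],[0,0,-60,0,0,0,0],[0,0,-50,0,0,0,0],[0,0,-40,0,0,0,0],[0,0,-30,0,0,0,0],[0,0,-10,0,0,0,0],[0,0,20,0,0,0,0],[0,0,40,0,0,0,0],[0,0,40,0,0,0,0],[0,0,40,0,0,0,0]])

```text
time: 9.12
tool_pos: [622.4, 60.8, 218.8]
orientation: [0.136, 0.991, -0.0, -0.0]
contact_force: [-0.6, -0.6, 0.7]
width: -0.1
finger_force: 0.0
```

Run:
```python
from h import *
a=snap('side','side5');s=arm.get_state();print(s['time'],s['tool_pos'],s['contact_force'],s['width'])
cv2.imwrite('pics/crop5.png',cv2.resize(a['image'][150:310,220:380,::-1],(600,600)))
```

```text
9.175 [622.14336517  60.78071239 218.40278641] [-0.32962172 -0.23239777 -0.33047854] -0.2217885604399444
```

View pics/crop5.png

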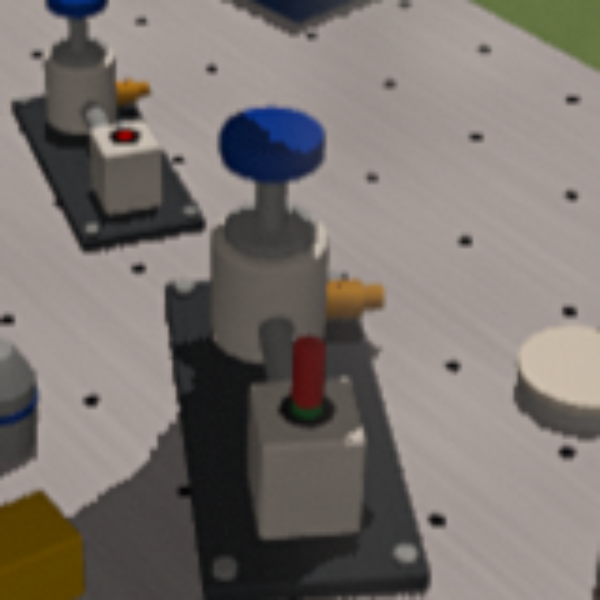

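The green band now shows at the pin's foot (307,410), the cap is up at (272,145), and the tool is clear.

```bash
python3 -c "
from h import *
print(finish_job())"
```

```text
the job is handed in; nothing more can be done
None
```

The job is done and handed in: five full strokes on the larger pump brought the red pin fully out with its green band showing, the cap is back up, and the arm touched nothing else.

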